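Open the ratchet stop on the rack flap

TASK

Open the ratchet stop on the fold-down flap all the way, so that a longer dumbbell will fit: press the yellow release pad on top of the blue jaw and, keeping it pressed, push the jaw back along its bar, away from the dumbbell, until it is fully home against the red end stop. Then let the pad spring up again so that the jaw locks there. Leave the dumbbell and everything else on the flap where it is.

Things in the scene. Friction and masses are not known exactly. Their poses are not given: they have to be found in the camera images.
- rail: fixed ratchet stop on the flap, turned differently each time: notched steel bar along its y axis, 24 mm wide, 410 mm long with feet, top 52 mm up. Origin on the flap under the bar's middle. At the -y end a dark fixed jaw, at the +y end a 64 mm high foot with the red end stop. Both jaw plates reach 115 mm out on the bar's -x side, where the dumbbell lies between them.
- jaw (a joint): travel (m) of the blue jaw along the rail's +y, away from the dumbbell: 0 = nearest it, 0.150 = home against the red end stop; starts at 0 to 0.06. Carriage 60 mm across the bar, 50 mm along it, top 72 mm above the flap. Locked by teeth both ways (up to 8 mm of play) while the pad is up; with the pad down it slides with 3 to 4 N of friction and stays where left.
- release (a joint): how far the yellow release pad on the jaw is pressed straight down (m): 0 = up, 0.012 = fully down. It may rest 3 mm low where its pawl sits on a tooth. Below 3 mm it locks the jaw. Spring: about 5 N to start it, 10 N fully down. Press it well over half way (8 to 12 mm) before pushing, and keep it down; it springs back up when let go, and at the end stop always right up.
- release_top (a point): middle of the flat top of the yellow pad, 88 mm above the flap when up; moves with pad and jaw. Pad 50 mm across the bar, 46 mm along it. 23 mm from this point on the rail's +y side stands the jaw's blue lip (60 mm wide, 8 mm thick, 18 mm above the raised pad): a fingertip standing on the pad pushes the jaw by this lip. The pad's other three sides are open.
- lip_top (a point): top edge of the blue jaw's upright lip, on its pad side, middle of its width; 106 mm above the flap. Fixed to the jaw.
- dumbbell: small black hex dumbbell with a steel handle, 0.75 to 1 kg, 146 mm long along its y axis, heads 56 mm high; lies between the jaws on the bar's -x side. Origin under its middle. To be left alone.
- grip_ring: green silicone grip ring lying flat, 72 mm across, 22 mm high, hole 38 mm; origin under its middle. To be left alone.
- exerciser: plastic finger exerciser, black base 30 x 85 mm with four orange-topped plungers, 44 mm high; stands behind the bar. Origin under its middle. To be left alone.
- canister: stainless canister, 74 mm across, 113 mm high; origin under its middle. To be left alone.
- yoga_block: cork block, 110 x 160 x 70 mm high; origin under its middle. To be left alone.
- drink: blue drink bottle, 68 mm across, 190 mm high; origin under its middle. To be left alone.

How it is judged:
On the way, in this order (a step that is already met when the one before it is completed fails the run):
1. the release pad is pressed before the jaw has moved more than 10 mm (value of joint release above 0.005 m and distance of lip_top from where it was at the start of the episode below 0.01 m), for 0.1 s.
2. the jaw is pushed home with the pad held down (value of joint jaw above 0.145 m and value of joint release above 0.003 m), for 0.1 s.
At the end, for the whole second after the job is handed in: the jaw stands within 5 mm of the red end stop, at rest, its release pad sprung back up (within 1.5 mm); every loose thing within 20 mm of where it was (value of joint jaw above 0.145 m and value of joint release below 0.0015 m and velocity of joint jaw between -0.01 and 0.01 m/s and distance of each of dumbbell, grip_ring, exerciser, canister, yoga_block, drink from where it was at the start of the episode below 0.02 m); the robot touches nothing.
It fails at once if the dumbbell is moved more than 20 mm or lifted (distance of dumbbell from where it was at the start of the episode above 0.02 m).
It fails at once if any other loose thing is moved more than 20 mm or lifted (distance of any of grip_ring, exerciser, canister, yoga_block, drink from where it was at the start of the episode above 0.02 m).
It also fails if it takes over 38 s, if anything falls off the work surface, if the arm or the gripper's body presses on something with over 40 N, if the wrist force passes 120 N, or if a joint passes its speed limit or range.

ROBOT

A 7-joint arm with a two-finger parallel gripper is mounted at the origin on the work surface. World frame = base frame: x ahead of the robot, y to its left, z up, the work surface at z = 0. Lengths are in m, angles in rad, forces in N, time in s.
With the tool pointing down it reaches from about 0.425 to 0.8 m from the base axis. Payload 8.3 kg.
Tool frame: the origin (TCP) lies at the very end of the fingers, on their centre line; the grasp point (between the pads) lies 19 mm behind it (robot.grip_depth is the distance from the TCP to the grasp point, in m); z points along the fingers, y is the direction in which the jaws open and shut (so a half turn about z gives the same grasp; the last joint's range is limited). The gripper opens to 85 mm and grips with 20 to 120 N. Pads are 22 mm wide; open, the fingers measure 114 mm over their backs; the gripper's body (76 mm by 85 mm) begins 54 mm behind the grasp point. The pads swing forward as they close: fully open they stand 13 mm farther back than shut.
Start: joints at [-1.371, 0.383, 0.016, 1.37, -0.006, 1.388, -0.046], TCP at [0.162, 0.604, 0.231] pointing down, gripper open.
Joint ranges: [-2.95, 2.95], [-0.25, 2.06], [-1.52, 1.56], [0.18, 2.33], [-1.44, 4.58], [0.02, 2.06], [-3.01, 3.01]. Speed limits (rad/s): [2.39, 2.39, 3.01, 3.01, 3.14, 3.14, 3.14].

INTERFACE

Orientations are given as [roll, pitch, yaw] about the fixed x, y, z axes, in that order (R = Rz(yaw) Ry(pitch) Rx(roll)).
In Python, from station import monitor, cams, order, robot gives the robot as it stands. The module is installed in compiled form; this text tells all that it offers.
- The arm moves only by the tool jog_arm, never from a script. Its argument "series" is text: rows parted by semicolons, each of 4 numbers parted by spaces: the shift along the world's x, y, z in units of 25 mm (1.0 is 25 mm), then the turn about the world's z in units of 8 degrees (1.0 is 8 degrees). In form: x y z twist; .... A call has 1 to 20 rows; each row shifts and turns the commanded pose from where the row before left it; what a row does not reach is not made up. A row lasts 1/8 s, in which the tool goes at most 62.5 mm and 10.7 degrees, less where a joint would pass 70% of its speed; a pose out of reach is approached as far as the arm can. A call is refused whole if a number of a shift passes 1 or a number of a turn 1, either way. A call with a gripper value outside its range is refused whole. "claw" is the finger opening in mm, from 0 to 85.4, set as the call begins (left out, the last holds). The fingers move at their own pace and stop on an object; "squeeze" is the grip in N (left out, the last holds). Time passes only in rows, so rows that do not move let the fingers close. It gives the time, the measured TCP pose, the force and the opening at its end, in the units of the state.
- monitor.read_state(): the state, without advancing time (a new reading comes with each control period).
- cams.grab_frame(name): name is "side" or "top" or "wrist"; returns a dict with "pixels" (384x512x3 uint8, red, green, blue), "fx", "fy", "cx", "cy" (pixels), "k1" (the pictures are not rectified: a ray, as slopes to the right and down, at radius r is drawn at 1 + k1 r^2 times it, then the intrinsics apply), "position" and "orientation" of the camera in the world. Camera axes: x right, y down, z forward; pixel columns grow to the right and rows downward; lengths in m; the calibration is good to about 2 mm. A picture is of the moment at which its call begins. There is no depth.
- order.job_done(): hands the job in, once; it reports no verdict.
The state is a dict: "time": time; "qpos": joint angles; "joint_vel": joint speeds; "tau": joint torques, N m; "ee_pos": TCP position; "ee_rot": TCP orientation; "ft_force": force on the tool from outside, world axes, zero at the start; "wrist_torque": the same for the moment, N m; "grip_width": finger opening in m.
Only numpy, scipy, OpenCV 4.12 (cv2) and the standard library are available. Lean on these libraries where they do the work, as an engineer would, in place of code of your own. Each camera call takes 0.05 s, during which the arm holds its last target. There are 200 camera calls.

## Working session

There is one attempt and no reset: what is moved stays moved. The work goes in short steps, Python scripts to look and compute and a tool call to move; the robot and the scene stay as the last step left them, time stands still between calls to the robot, and variables do not carry over. Pictures are saved under pics/ and viewed, about 8 in all and at most 12, crops included, and the job is handed in when it is done.

Besides the shell and the picture viewer there is one more tool, called after "Emit:" as name(argument=value, ...) on one line, values as JSON. jog_arm: Moves the arm, as the interface text tells. Its arguments: {"type":"object","properties":{"series":{"type":"string"},"claw":{"type":"number"},"squeeze":{"type":"number"}},"required":["series"]}

```bash
mkdir -p pics; cat > h.py <<'E'
import numpy as np, cv2
from scipy.spatial.transform import Rotation as R
from station import monitor, cams, order, robot
def Rm(o):
    o=np.array(o,float)
    if o.shape==(3,3): return o
    return R.from_euler('xyz',o).as_matrix() if o.size==3 else R.from_quat(o).as_matrix()
def ray(f,u,v):
    K=np.array([[f['fx'],0,f['cx']],[0,f['fy'],f['cy']],[0,0,1]])
    p=np.array([(u-f['cx'])/f['fx'],(v-f['cy'])/f['fy']]); q=p.copy()
    for _ in range(20): q=p/(1+f['k1']*(q@q))
    return np.array(f['position']),Rm(f['orientation'])@np.array([q[0],q[1],1])
def onplane(f,u,v,z):
    o,d=ray(f,u,v); return o+d*(z-o[2])/d[2]
def proj(f,P):
    c=Rm(f['orientation']).T@(np.array(P)-f['position']); q=c[:2]/c[2]; q=q*(1+f['k1']*(q@q))
    return np.array([q[0]*f['fx']+f['cx'],q[1]*f['fy']+f['cy']])
def save(f,n): cv2.imwrite('pics/'+n,f['pixels'][:,:,::-1])
E
python3 - <<'E'
from h import *
for n in ['top','side']:
    f=cams.grab_frame(n); save(f,n+'0.png'); print(n,{k:f[k] for k in f if k!='pixels'})
a=[cv2.imread(f'pics/{n}0.png') for n in ('top','side')]
print(monitor.read_state())
E
```

```text
top {'fx': 427.7152556795659, 'fy': 427.7152556795659, 'cx': 251.10767927030744, 'cy': 193.62008192033238, 'k1': -0.1294847016826178, 'position': array([0.36630081, 0.00907135, 1.28146235]), 'orientation': array([-2.97906380e+00,  1.00437077e-03, -1.56544791e+00])}
side {'fx': 462.0163828929389, 'fy': 462.0163828929389, 'cx': 256.98521988945083, 'cy': 190.34710545517532, 'k1': -0.14611893666846978, 'position': array([-0.05881218, -1.10380452,  1.27565217]), 'orientation': array([-2.32878865,  0.01153123, -0.52521847])}
{'time': 0.1, 'qpos': array([-1.37089031,  0.38416441,  0.0163471 ,  1.37106712, -0.0063527 ,
        1.3881912 , -0.04648723]), 'joint_vel': array([-1.37796772e-03, -6.42847609e-04, -7.26478869e-04, -3.22001948e-03,
        1.43570585e-03, -7.91841706e-05, -4.44516870e-04]), 'tau': array([ 2.84324546e-03, -6.29133081e+01,  8.47187452e-01, -3.72757745e+01,
        1.67080230e-02,  1.03000921e-02,  7.58966820e-06]), 'ee_pos': array([0.1621799 , 0.60311452, 0.23036401]), 'ee_rot': array([-3.13980892e+00, -3.57559925e-05,  2.87887896e+00]), 'ft_force': array([ 0.55804683, -0.17137637, -0.12726792]), 'wrist_torque': array([-0.01377002,  0.03405672,  0.01894732]), 'grip_width': 0.08525914692054873}
```

View pics/top0.png

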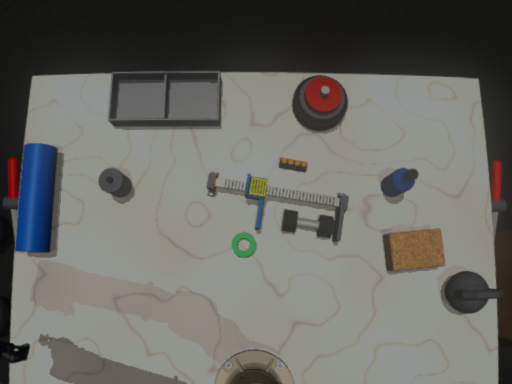

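View pics/side0.png

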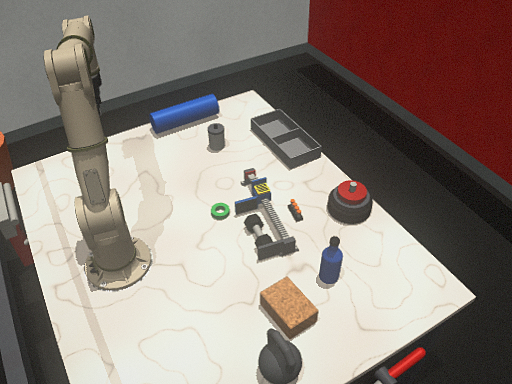

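The top view shows the pad at about (258,187), the red end stop at (212,183) and the fixed jaw at (340,205). The arm is off to the left, and the ring sits at (244,245). Next I'll measure these positions.

```bash
cat > m.py <<'E'
from h import *
def yellow(f,box=None):
    hsv=cv2.cvtColor(f['pixels'],cv2.COLOR_RGB2HSV)
    m=cv2.inRange(hsv,(22,120,90),(36,255,255))
    m=cv2.morphologyEx(m,cv2.MORPH_CLOSE,np.ones((5,5)))
    n,l,s,c=cv2.connectedComponentsWithStats(m)
    i=1+np.argmax(s[1:,4]); cnt=np.argwhere(l==i)[:,::-1].astype(np.float32)
    return cv2.minAreaRect(cnt),s[i],m
def tri(f,g,a,b):
    o1,d1=ray(f,*a);o2,d2=ray(g,*b)
    t=np.linalg.lstsq(np.c_[d1,-d2],o2-o1,rcond=None)[0]
    return (o1+d1*t[0]+o2+d2*t[1])/2, np.linalg.norm(o1+d1*t[0]-o2-d2*t[1])
E
python3 - <<'E'
from m import *
f=cams.grab_frame('top');g=cams.grab_frame('side')
rf,sf,_=yellow(f);rg,sg,_=yellow(g);print(rf,sf,rg,sg)
print(tri(f,g,rf[0],rg[0]), onplane(f,*rf[0],.088), onplane(g,*rg[0],.088))
hsv=cv2.cvtColor(f['pixels'],cv2.COLOR_RGB2HSV)
b=cv2.inRange(hsv,(100,120,50),(125,255,255)); n,l,s,c=cv2.connectedComponentsWithStats(b); print(s[s[:,4]>30])
A=cv2.resize(f['pixels'][150:270,195:355],None,fx=4.9,fy=4.9,interpolation=cv2.INTER_CUBIC)
cv2.imwrite('pics/topc.png',A[:,:,::-1])
B=cv2.resize(g['pixels'][155:265,200:310],None,fx=5.4,fy=5.4,interpolation=cv2.INTER_CUBIC)
cv2.imwrite('pics/sidec.png',B[:,:,::-1])
E
```

```text
((258.0, 186.5), (16.27549934387207, 16.76869773864746), 9.462322235107422) [249 178  18  18 267] ((261.4706115722656, 187.8823699951172), (8.246211051940918, 14.067066192626953), 75.96376037597656) [254 183  16  10 105]
(array([ 0.58151011, -0.00767983,  0.08702144]), np.float64(0.0025562843181132296)) [ 0.58254943 -0.00811665  0.088     ] [ 0.5796891  -0.00833732  0.088     ]
[[     0      0    512    384 193099]
 [    15    144     40    108   3403]
 [   256    199      7     29     84]]
```

View pics/topc.png

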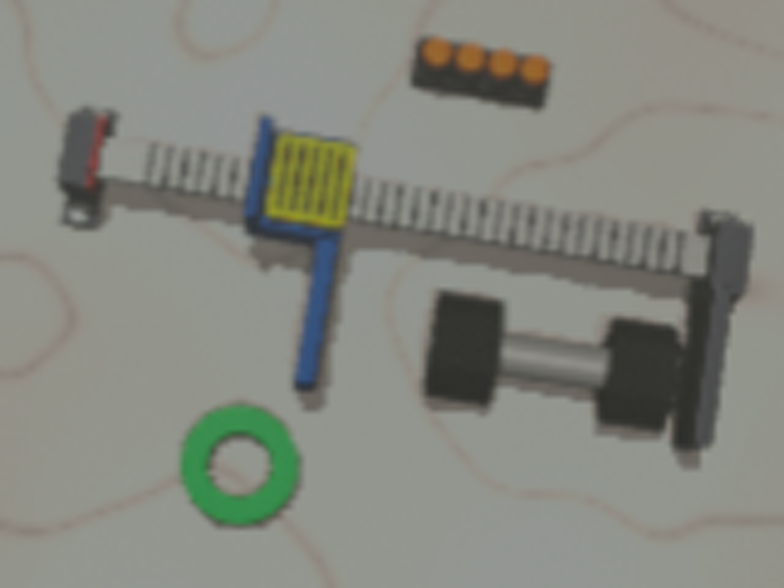

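View pics/sidec.png

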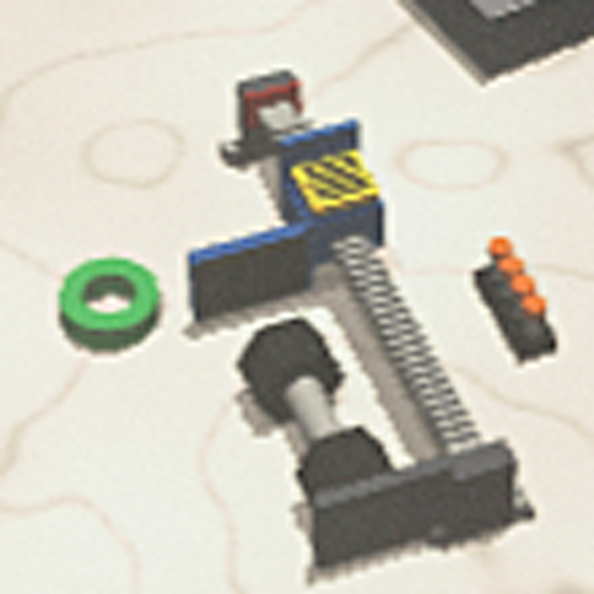

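```bash
python3 - <<'E'
from m import *
f=cams.grab_frame('top');c=lambda x,y:(195+(x+.5)/4.9-.5,150+(y+.5)/4.9-.5)
a=onplane(f,*c(125,160),.052);b=onplane(f,*c(693,252),.052);d=a-b;print('bar',a,b,np.degrees(np.arctan2(d[1],d[0])))
# plate top edge, jaw lip, pad edges
for n,p,z in [('lip top near',(250,228),.106),('lip top far',(266,118),.106),('padTL',(277,135),.088),('padTR',(357,145),.088),('padBR',(345,228),.088),('padBL',(265,217),.088),('red',(99,150),.06),('platetip',(306,382),.06),('ring',(241,465),.022)]:
    print(n,onplane(f,*c(*p),z).round(4))
s=monitor.read_state();print(s['ee_pos'],s['ee_rot'],s['time'])
M=Rm(s['ee_rot']);print(M.round(3))
E
```

```text
bar [0.60114424 0.10232176 0.052     ] [ 0.54725672 -0.23663377  0.052     ] 80.9666544455345
lip top near [0.5519 0.0265 0.106 ]
lip top far [0.6157 0.0178 0.106 ]
padTL [0.6095 0.0115 0.088 ]
padTR [ 0.6038 -0.035   0.088 ]
padBR [ 0.555 -0.028  0.088]
padBL [0.5612 0.0182 0.088 ]
red [0.6056 0.1173 0.06  ]
platetip [ 0.4683 -0.0061  0.06  ]
ring [0.4215 0.0321 0.022 ]
[0.16230234 0.60329653 0.23077198] [-3.14054959e+00  4.25425865e-05  2.87886847e+00] 0.25
[[-0.966  0.26  -0.   ]
 [ 0.26   0.966 -0.001]
 [-0.    -0.001 -1.   ]]
```

Emit:
jog_arm(series=".67 -.98 0 .04;.67 -.98 0 .04;.67 -.98 0 .04;.67 -.98 0 .04;.67 -.98 0 .04;.67 -.98 0 .04;.67 -.98 0 .04;.67 -.98 0 .04;.67 -.98 0 .04;.67 -.98 0 .04;.67 -.98 0 .04;.67 -.98 0 .04;.67 -.98 0 .04;.67 -.98 0 .04;.67 -.98 0 .04;.67 -.98 0 .04;.67 -.98 0 .04;.67 -.98 0 .04;.67 -.98 0 .04;.67 -.98 0 .04", claw=0, squeeze=60)

```text
time: 2.75
ee_pos: [0.4977, 0.1127, 0.2313]
ee_rot: [3.141, -0.0, 2.991]
ft_force: [0.8, 0.5, -1.6]
grip_width: -0.0002
```

Emit:
jog_arm(series=".67 -.98 0 0;.67 -.98 0 0;.67 -.98 0 0;.67 -.98 0 0;.65 -.98 0 0;0 0 -1 0;0 0 -1 0;0 0 -1 0;0 0 -.6 0;0 0 0 0")

```text
time: 4.0
ee_pos: [0.5799, -0.0089, 0.1404]
ee_rot: [-3.141, -0.002, 2.991]
ft_force: [0.3, -0.3, -0.8]
grip_width: -0.0004
```

```bash
python3 - <<'E'
from m import *
f=cams.grab_frame('wrist');save(f,'w1.png');s=monitor.read_state();print(s['ee_pos'],s['ee_rot'],s['ft_force'])
r,st,_=yellow(f);print(r,st,onplane(f,*r[0],.088),'tcp',proj(f,s['ee_pos']))
g=cams.grab_frame('side');save(g,'s1.png');print(yellow(g)[:2], proj(g,s['ee_pos']))
cv2.imwrite('pics/c1.png',np.hstack([f['pixels'],cv2.resize(g['pixels'][140:240,200:300],(384,384))])[:,:,::-1][:, :800])
E
```

```text
[ 0.58058754 -0.00897343  0.1414552 ] [-3.14134988e+00 -2.87217556e-04  2.99056400e+00] [ 0.38981101  0.92608391 -0.0296195 ]
((261.0, 218.49996948242188), (61.99999237060547, 64.99998474121094), -0.0) [ 230  186   63   66 3676] [ 0.58132366 -0.00790304  0.088     ] tcp [259.30381521 255.2444711 ]
(((262.20001220703125, 188.10000610351562), (9.17060375213623, 12.332881927490234), 71.56504821777344), array([255, 183,  15,  11, 104], dtype=int32)) [261.69759516 177.29955786]
```

View pics/c1.png

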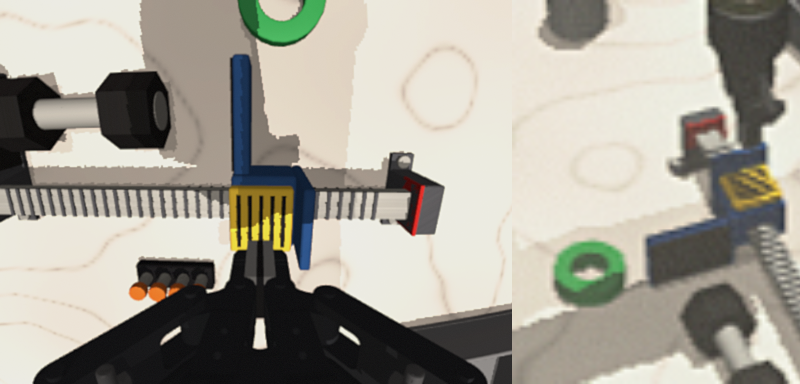

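The wrist view shows the rail lying level and the shut fingertips centred over the pad at about (260,255), with the lip at (303,220). The wrist camera puts the pad at (0.581, -0.008), which agrees with the earlier estimate, so I'll lower and press.

Emit:
jog_arm(series="0 0 -.7 0;0 0 -.7 0;0 0 -.5 0;0 0 -.15 0;0 0 0 0")

```text
time: 4.72
ee_pos: [0.5805, -0.009, 0.0898]
ee_rot: [-3.141, -0.001, 2.99]
ft_force: [-0.2, 0.9, 0.0]
grip_width: -0.0001
```

Emit:
jog_arm(series="0 0 -.1 0;0 0 -.1 0;0 0 -.1 0;0 0 0 0")

```text
time: 5.22
ee_pos: [0.5812, -0.009, 0.0834]
ee_rot: [3.141, 0.002, 2.991]
ft_force: [-1.7, 0.1, 6.6]
grip_width: -0.0002
```

Emit:
jog_arm(series="0 0 -.1 0;0 0 -.1 0;0 0 0 0;0 0 0 0")

```text
time: 5.72
ee_pos: [0.5813, -0.0091, 0.0788]
ee_rot: [3.141, 0.002, 2.99]
ft_force: [-2.0, -0.1, 8.8]
grip_width: -0.0002
```

Emit:
jog_arm(series="0 0 -.04 0;0 0 0 0;.02 .15 0 0;.02 .15 0 0;.03 .2 0 0;.03 .2 0 0;.03 .2 0 0;.03 .2 0 0;0 0 0 0")

```text
time: 6.85
ee_pos: [0.5857, 0.0185, 0.078]
ee_rot: [3.141, 0.003, 2.991]
ft_force: [-1.0, -1.0, 8.4]
grip_width: -0.0002
```

```bash
python3 - <<'E'
from m import *
f=cams.grab_frame('wrist');save(f,'w2.png');s=monitor.read_state();print(s['ee_pos'],s['ft_force'],s['time'],proj(f,s['ee_pos']))
print(yellow(f)[:2])
E
```

```text
[0.58568745 0.01851371 0.07801655] [-0.8231261   0.15112606  8.98801728] 6.9 [259.31320199 253.20423   ]
(((261.0, 250.5), (77.0, 84.0), 90.0), array([ 219,  212,   85,   78, 2874], dtype=int32))
```

View pics/w2.png

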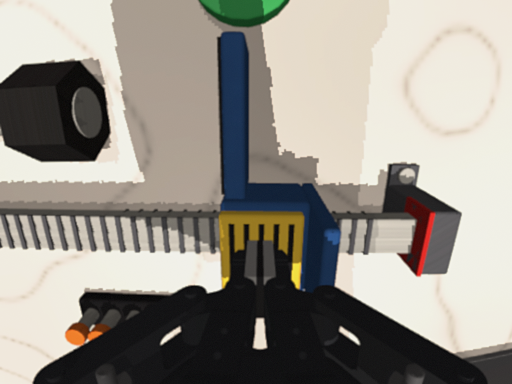

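The jaw is already following by friction on the pad. The tip at (259,253) is near the pad's middle, with the lip at about (318,240) and the red stop at about (420,240). I'll keep pushing.

Emit:
jog_arm(series=".03 .2 0 0;.04 .25 0 0;.04 .25 0 0;.04 .25 0 0;.04 .25 0 0;.04 .25 0 0;.04 .25 0 0;.04 .25 0 0;0 0 0 0")

```text
time: 8.02
ee_pos: [0.5937, 0.0676, 0.0781]
ee_rot: [3.141, 0.003, 2.991]
ft_force: [-1.1, 0.9, 8.4]
grip_width: -0.0001
```

```bash
python3 - <<'E'
from m import *
f=cams.grab_frame('wrist');save(f,'w3.png');s=monitor.read_state();print(s['ee_pos'],s['ft_force'],s['time'],proj(f,s['ee_pos']))
print(yellow(f)[:2])
E
```

```text
[0.59362151 0.06762108 0.07812015] [-0.35005352  0.34474564  8.14104942] 8.075 [259.36571284 253.14015695]
(((261.0, 250.0), (76.0, 84.0), 90.0), array([ 219,  212,   85,   77, 2855], dtype=int32))
```

View pics/w3.png

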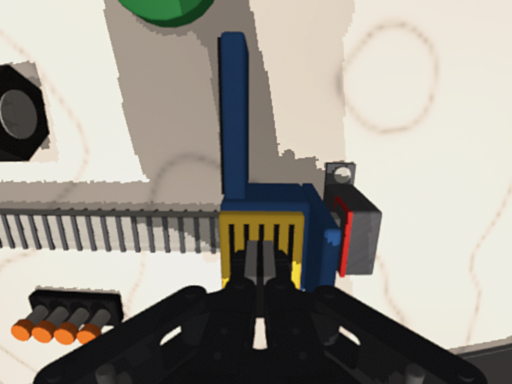

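The jaw is still following the fingertip, with the pad held down (force 8 N). The lip is now close to the red stop at about x=345. I'll go slower from here.

Emit:
jog_arm(series=".03 .2 0 0;.03 .2 0 0;.03 .2 0 0;.03 .2 0 0;0 0 0 0")

```text
time: 8.7
ee_pos: [0.5967, 0.0862, 0.0781]
ee_rot: [-3.141, 0.003, 2.99]
ft_force: [-0.9, -3.0, 8.0]
grip_width: -0.0002
```

Emit:
jog_arm(series=".02 .15 0 0;.02 .15 0 0;0 0 0 0")

```text
time: 9.07
ee_pos: [0.5977, 0.0932, 0.0781]
ee_rot: [-3.141, 0.003, 2.989]
ft_force: [-0.6, -4.2, 8.4]
grip_width: -0.0001
```

Emit:
jog_arm(series=".02 .1 0 0;.02 .1 0 0;0 0 0 0")

```text
time: 9.45
ee_pos: [0.5983, 0.0958, 0.0781]
ee_rot: [-3.139, 0.002, 2.987]
ft_force: [-2.6, -9.2, 11.9]
grip_width: 0.0001
```

```bash
python3 - <<'E'
from m import *
f=cams.grab_frame('wrist');save(f,'w4.png');s=monitor.read_state();print(s['ee_pos'],s['ft_force'],s['time'],proj(f,s['ee_pos']))
print(yellow(f)[:2])
E
```

```text
[0.59826576 0.09586228 0.07805846] [-2.51939604 -8.95681651 10.23497222] 9.5 [259.35216256 253.16356174]
(((235.0, 251.5), (81.0, 84.0), 90.0), array([ 193,  211,   85,   82, 3276], dtype=int32))
```

View pics/w4.png

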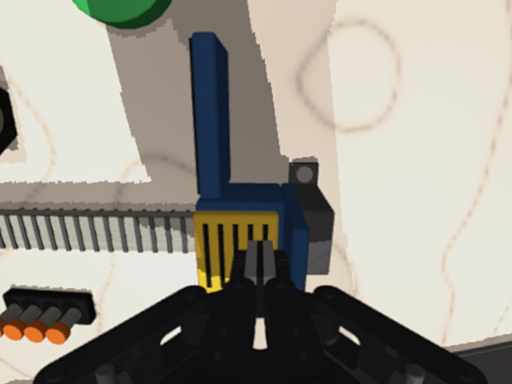

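The red stop is now hidden by the blue lip. The tip has slid up to the lip and the back force is 9 N, so the jaw looks home. I'll push a little more to confirm, back off slightly, then lift straight up.

Emit:
jog_arm(series=".02 .12 0 0;0 0 0 0;0 0 0 0")

```text
time: 9.88
ee_pos: [0.5983, 0.0959, 0.0781]
ee_rot: [-3.136, 0.002, 2.984]
ft_force: [-6.8, -15.7, 13.9]
grip_width: -0.0004
```

Emit:
jog_arm(series="-.02 -.12 0 0;0 0 .15 0;0 0 .2 0;0 0 .3 0;0 0 .3 0;0 -.1 .5 0;0 0 1 0;0 0 1 0;0 0 1 0;0 0 1 0;0 0 0 0")

```text
time: 11.25
ee_pos: [0.5987, 0.0977, 0.2157]
ee_rot: [3.139, 0.005, 2.991]
ft_force: [-1.2, -0.2, -0.1]
grip_width: 0.0001
```

```bash
python3 - <<'E'
from m import *
f=cams.grab_frame('wrist');s=monitor.read_state();print(s['ee_pos'],s['ft_force'],s['time'])
t=cams.grab_frame('top');g=cams.grab_frame('side')
r,q,_=yellow(f);rg=yellow(g);print(r,q,rg[0])
print(tri(f,g,r[0],rg[0][0]),onplane(f,*r[0],.088))
A=cv2.resize(t['pixels'][150:270,195:355],(512,384));B=cv2.resize(g['pixels'][150:260,200:310],(384,384))
cv2.imwrite('pics/c5.png',np.vstack([np.hstack([f['pixels']])])[:,:,::-1])
cv2.imwrite('pics/c6.png',cv2.resize(np.hstack([f['pixels'],B]),(800,343))[:,:,::-1])
E
```

```text
[0.59788787 0.0976814  0.21402038] [ 0.00143673  0.30673813 -0.55480314] 11.3
((244.0, 187.0), (48.0, 46.0), 90.0) [ 221  163   47   49 2243] ((253.15000915527344, 172.9500274658203), (8.22192096710205, 12.332881927490234), 71.56504821777344)
(array([0.59688077, 0.08329199, 0.0863526 ]), np.float64(0.0017192924122419425)) [0.59727192 0.08324133 0.088     ]
```

View pics/c6.png

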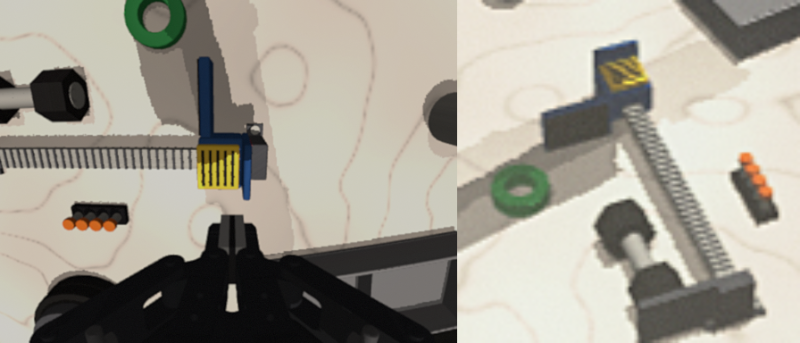

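The jaw stands against the foot with the red stop hidden behind it. The pad is back up (z about 0.086 m by triangulation, 0.087 m before the press), and the ring, dumbbell and exerciser look undisturbed. I'm handing the job in.

```bash
python3 -c "
from station import order
print(order.job_done())"
```

```text
the job is handed in; nothing more can be done
None
```

I pressed the yellow pad about 10 mm with the shut fingertips and, keeping it down, slid the jaw about 93 mm along the bar to the red end stop. Then I lifted straight off and handed the job in; no verdict is reported.

- **Jaw home:** The tip stopped moving against the lip while the back force rose from 9 to about 16 N. In the last pictures the lip hides the red stop.
- **Pad held down:** The downward force stayed at about 8 N or more for the whole push. For most of the way the jaw followed by friction on the pad; the lip only took the load at the end.
- **Pad up and clear:** After the lift the pad top measured 86.4 mm, against 87.0 mm before the press and 88 mm nominal. The cameras are only good to about 2 mm, so this does not prove the 1.5 mm limit on its own. The wrist force was near zero, with the tip about 13 cm above the pad.
- **Other things:** The dumbbell, ring and exerciser look unmoved in the last pictures. I did not re-measure them, nor the canister, block and bottle, but the arm kept well clear of all of them.
- **Time:** The job took about 11 s of the 38 s allowed. No check failed.

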